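# Hold the matching refill lane open

## Robot

A 6-joint arm with a two-finger parallel gripper is mounted at the origin on the work surface. World frame = base frame: x ahead of the robot, y to its left, z up, the work surface at z = 0. Lengths are in m, angles in degrees, forces in N, time in s.
With the tool pointing down it reaches from about 0.35 to 0.875 m from the base axis. Payload 4.2 kg.
Tool frame: the origin (TCP) lies midway between the tips of the shut fingers; the grasp point (between the pads) lies 19 mm behind it (hold_point_z is the z of the grasp point in the tool frame, in m); z points along the fingers, y is the direction in which the jaws open and shut (so a half turn about z gives the same grasp; the last joint's range is limited). The gripper opens to 87 mm and grips with 3 to 60 N. Pads are 19 mm wide; open, the fingers measure 117 mm over their backs; the gripper's body (75 mm by 190 mm) begins 51 mm behind the grasp point.
Start: joints at [14.817, 22.042, 0.453, 0, -68.411, -14.817], TCP at [0.625, 0, 0.223] pointing down, gripper open.
Joint ranges: [-179.83, 179.83], [-69.29, 118.12], [-61.27, 80.66], [-181.25, 117.63], [-171.15, -9.14], [-177.46, 177.46]. Speed limits (degrees/s): [159.86, 159.86, 180, 180, 180, 180].

## Interface

Orientations are given as a 3x3 rotation matrix whose columns are the frame's x, y, z axes.
In Python, from station import * gives the robot as it stands. The module is installed in compiled form; this text tells all that it offers.
- The arm moves only by the tool jog_arm, never from a script. Its argument "moves" is a list of rows, each a list of 7 numbers: the closure, from -1 (fully open) to 1 (shut), then the shift along the tool's x, y, z in m, then the turn, a rotation vector about the tool's x, y, z in rad. In form: [[gripper, x, y, z, wx, wy, wz], ...]. A call has exactly 10 rows; each row is the pose to reach, as a shift and turn from the pose commanded when the call began, along the tool's axes at that moment; what a row does not reach only later rows make up. A row lasts 1/12 s, in which the tool goes at most 41.7 mm and 7.16 degrees, less where a joint would pass 70% of its speed; a pose out of reach is approached as far as the arm can. A call with a gripper value outside its range is refused whole. The fingers move at their own pace and stop on an object; the grip force is fixed at half the most. Time passes only in rows, so rows that repeat a pose let the fingers close, or fill a call up. It gives the time, the measured TCP pose, the force and the opening at its end, in the units of the state.
- sense(): the state, without advancing time (a new reading comes with each control period).
- capture(name): name is "scene" or "side" or "wrist"; returns a dict with "frame" (384x512x3 uint8, red, green, blue), "fov_y" (degrees; the focal length in pixels is half the picture's height over the tangent of half this angle, whatever the lens; pixels are square), "cx", "cy" (the principal point, pixels), "world_from_camera" (4x4, takes a point from camera to world coordinates). Camera axes: x right, y down, z forward; pixel columns grow to the right and rows downward; lengths in m; the calibration is good to about 2 mm. A picture is of the moment at which its call begins. There is no depth.
- finish_job(): hands the job in, once; it reports no verdict.
The state is a dict: "time_s": time; "joints": joint angles; "joint_velocities": joint speeds; "effort": joint torques, N m; "tcp_pos": TCP position; "ee_rot": TCP orientation; "wrist_force": force on the tool from outside, world axes, zero at the start; "moment": the same for the moment, N m; "gripper_width": opening from 0.0 (shut) to 1.0 (fully open).
Only numpy, scipy, OpenCV 4.12 (cv2) and the standard library are available. Lean on these libraries where they do the work, as an engineer would, in place of code of your own. Each camera call takes 0.05 s, during which the arm holds its last target.

## Task

The carton standing in the bay beyond the tray's lip is the next to be stocked. Find the lane whose width it fits snugly, pull that lane's pusher back by its tab until the tab is level with the refill mark (the two dark posts), and finish while still holding it there against its spring, so that a colleague can load the lane. Leave the other two pushers home, and the cartons and everything else on the counter where they are.

Things in the scene. Friction and masses are not known exactly. Their poses are not given: they have to be found in the camera images.
- tray: Fixed plywood counter tray, 240 (x) x 204 (y) mm; place and yaw vary. Three empty lanes run along x, clear widths: lane 1 (left) 44 mm, lane 2 (middle) 76 mm, lane 3 (right) 60 mm, centres at y = +74, +8, -66 mm. Walls 45 mm high, lane floors at 6 mm. Origin: centre of its underside, on the counter; x points away from the robot, to the end with the lip (34 mm high, inner face at x = +115 mm).
- bay (a point): Centre of the bay, on the counter: a space 54 (x) x 104 (y) mm just beyond the tray's lip, at tray x = +148 mm, y = 0, fenced by a 16 mm high plywood rim. One carton stands in it. Axes as the tray's.
- tab1 (a point): Point on the upright pull tab of the white spring pusher in lane 1 (the 44 mm lane): on the tab's centre line, 118 mm above the counter. The tab is 12 mm thick (x), 30 mm wide (y), its top 136 mm above the counter; it stands free above the pusher's face plate (top 67 mm above the counter). Axes as the tray's.
- pusher1 (a joint): How far the pusher of lane 1 is drawn back from the lip, in m: it starts at 0, home against the lip, and grows towards tray -x (towards the robot); end stop at 0.165. Its spring always pulls it home: 3 N at 0, 6 N at 0.12, plus 15 N per m/s of speed. No catch holds it.
- tab2 (a point): Point on the upright pull tab of the white spring pusher in lane 2 (the 76 mm lane): on the tab's centre line, 118 mm above the counter. The tab is 12 mm thick (x), 30 mm wide (y), its top 136 mm above the counter; it stands free above the pusher's face plate (top 67 mm above the counter). Axes as the tray's.
- pusher2 (a joint): How far the pusher of lane 2 is drawn back from the lip, in m: it starts at 0, home against the lip, and grows towards tray -x (towards the robot); end stop at 0.165. Its spring always pulls it home: 3 N at 0, 6 N at 0.12, plus 15 N per m/s of speed. No catch holds it.
- tab3 (a point): Point on the upright pull tab of the white spring pusher in lane 3 (the 60 mm lane): on the tab's centre line, 118 mm above the counter. The tab is 12 mm thick (x), 30 mm wide (y), its top 136 mm above the counter; it stands free above the pusher's face plate (top 67 mm above the counter). Axes as the tray's.
- pusher3 (a joint): How far the pusher of lane 3 is drawn back from the lip, in m: it starts at 0, home against the lip, and grows towards tray -x (towards the robot); end stop at 0.165. Its spring always pulls it home: 3 N at 0, 6 N at 0.12, plus 15 N per m/s of speed. No catch holds it.
- mark (a point): Refill mark: two dark pointed steel posts, 6 mm thick (x), 94 mm tall, just outside the tray at tray y = +116 and -116 mm, joined by a thin wire across the lane floors. The point is midway between them, 80 mm up; axes as the tray's. Fixed; varies from start to start, 90 to 140 mm from the home tabs, on the robot's side. A pusher is at the mark when its tab's centre line is level with the posts along tray x.
- narrow_mid (a point): The narrow carton: 26 mm deep (x), 40 mm wide (y), 70 mm tall, loose, upright, of plain cardboard with a paper band. It fits lane 1 with 2 mm to spare each side. It stands in the bay or on the counter left or right of the tray; just one of the three cartons is in the bay. The point is its centre.
- wide_mid (a point): The wide carton: 26 mm deep (x), 72 mm wide (y), 70 mm tall, loose, upright, of plain cardboard with a paper band. It fits lane 2 with 2 mm to spare each side. It stands in the bay or on the counter left or right of the tray; just one of the three cartons is in the bay. The point is its centre.
- medium_mid (a point): The medium carton: 26 mm deep (x), 56 mm wide (y), 70 mm tall, loose, upright, of plain cardboard with a paper band. It fits lane 3 with 2 mm to spare each side. It stands in the bay or on the counter left or right of the tray; just one of the three cartons is in the bay. The point is its centre.
- varnish1: Bystander, leave it alone: small round varnish bottle, 28 mm across, 74 mm tall, left of the bay. Origin: centre of its underside.
- varnish2: Bystander, leave it alone: the same kind of bottle, right of the tray. Origin: centre of its underside.
- cream: Bystander, leave it alone: small jar, 40 mm across, 90 mm tall, left of the tray. Origin: centre of its underside.
- file: Bystander, leave it alone: flat white nail file lying on the right of the tray, 150 x 24 x 5 mm. Origin: centre of its underside.
- tape: Bystander, leave it alone: roll of tape lying flat, 60 mm across, 18 mm high, left of the tray. Origin: centre of its underside.
- mug: Bystander, leave it alone: white mug, 76 mm across, 85 mm tall, to the left, near the robot. Origin: centre of its underside.
- sweets: Bystander, leave it alone: flat box of sweets, 70 x 110 x 25 mm, right of the bay. Origin: centre of its underside.
Not all that is in view belongs to the job. What is shaped like the part that bears wide_mid but purple or yellow is not meant.

How it is judged (in metres and radians):
At the end, for the whole second after the job is handed in: The pusher of the lane that matches the carton in the bay is held by the fingers (over 2 N) and still, its tab within 8 mm of the mark along the tray; the other two pushers are home (within 10 mm); all three cartons stand upright, the one in the bay still there ((((x of narrow_mid in the frame of tray between 0.12 and 0.185 m and y of narrow_mid in the frame of tray between -0.055 and 0.055 m) and x of tab1 in the frame of mark between -0.008 and 0.008 m and contact force between pusher1 and the fingers above 2 N and velocity of joint pusher1 between -0.02 and 0.02 m/s) or ((x of wide_mid in the frame of tray between 0.12 and 0.185 m and y of wide_mid in the frame of tray between -0.055 and 0.055 m) and x of tab2 in the frame of mark between -0.008 and 0.008 m and contact force between pusher2 and the fingers above 2 N and velocity of joint pusher2 between -0.02 and 0.02 m/s) or ((x of medium_mid in the frame of tray between 0.12 and 0.185 m and y of medium_mid in the frame of tray between -0.055 and 0.055 m) and x of tab3 in the frame of mark between -0.008 and 0.008 m and contact force between pusher3 and the fingers above 2 N and velocity of joint pusher3 between -0.02 and 0.02 m/s)) and ((x of narrow_mid in the frame of tray between 0.12 and 0.185 m and y of narrow_mid in the frame of tray between -0.055 and 0.055 m) or value of joint pusher1 below 0.01 m) and ((x of wide_mid in the frame of tray between 0.12 and 0.185 m and y of wide_mid in the frame of tray between -0.055 and 0.055 m) or value of joint pusher2 below 0.01 m) and ((x of medium_mid in the frame of tray between 0.12 and 0.185 m and y of medium_mid in the frame of tray between -0.055 and 0.055 m) or value of joint pusher3 below 0.01 m) and angle between each of narrow_mid, wide_mid, medium_mid's own z axis and vertical below 0.2 rad); the arm keeps its last pose, push and grip.
It fails at once if the pusher of a lane that does not match the carton in the bay is drawn more than 30 mm ((not (x of narrow_mid in the frame of tray between 0.12 and 0.185 m and y of narrow_mid in the frame of tray between -0.055 and 0.055 m) and value of joint pusher1 above 0.03 m) or (not (x of wide_mid in the frame of tray between 0.12 and 0.185 m and y of wide_mid in the frame of tray between -0.055 and 0.055 m) and value of joint pusher2 above 0.03 m) or (not (x of medium_mid in the frame of tray between 0.12 and 0.185 m and y of medium_mid in the frame of tray between -0.055 and 0.055 m) and value of joint pusher3 above 0.03 m)).
It fails at once if a carton or a bystander is moved more than 30 mm (distance of any of narrow_mid, wide_mid, medium_mid, varnish1, varnish2, cream, file, tape, mug, sweets from where it was at the start of the episode above 0.03 m).
It also fails if it takes over 32 s, if anything falls off the work surface, if the arm or the gripper's body presses on something with over 40 N, if the wrist force passes 120 N, or if a joint passes its speed limit or range.

## Working session

There is one attempt and no reset: what is moved stays moved. The work goes in short steps, Python scripts to look and compute and a tool call to move; the robot and the scene stay as the last step left them, time stands still between calls to the robot, and variables do not carry over. Pictures are saved under pics/ and viewed, and the job is handed in when it is done.

Besides the shell and the picture viewer there is one more tool, called after "Emit:" as a command line: name --pt "numbers of a row" for each row, then --argument value for the rest. jog_arm: Moves the arm, as the interface text tells. Its arguments: {"type":"object","properties":{"moves":{"type":"array"}},"required":["moves"]}

```bash
mkdir -p pics; cat > h.py <<'E'
from station import *
import numpy as np, cv2, pickle
def grab(n,tag):
    c=capture(n); pickle.dump(c,open(f'pics/{tag}.pkl','wb')); cv2.imwrite(f'pics/{tag}.png',c['frame'][:,:,::-1]); return c
def load(tag): return pickle.load(open(f'pics/{tag}.pkl','rb'))
def ray(c,u,v):
    f=c['frame'].shape[0]/2/np.tan(np.radians(c['fov_y']/2)); T=np.array(c['world_from_camera'])
    d=T[:3,:3]@np.array([(u-c['cx'])/f,(v-c['cy'])/f,1]); return T[:3,3],d/np.linalg.norm(d)
def onz(c,u,v,z):
    o,d=ray(c,u,v); return o+d*(z-o[2])/d[2]
def proj(c,p):
    f=c['frame'].shape[0]/2/np.tan(np.radians(c['fov_y']/2)); T=np.array(c['world_from_camera'])
    q=T[:3,:3].T@(np.array(p)-T[:3,3]); return np.array([c['cx']+f*q[0]/q[2],c['cy']+f*q[1]/q[2]])
E
python3 - <<'E'
from h import *
for n in('scene','side','wrist'):
    c=grab(n,n+'0'); print(n,c['fov_y'],c['cx'],c['cy'],np.round(c['world_from_camera'],3).tolist())
s=sense(); print(s)
E
```

```text
scene 53.49517583500706 252.71342388433882 190.64734400607958 [[-0.724, 0.576, -0.38, 1.002], [0.69, 0.595, -0.412, 0.513], [-0.012, -0.56, -0.828, 1.103], [0.0, 0.0, 0.0, 1.0]]
side 46.56965843308462 256.3841237588833 193.2479052820116 [[0.968, -0.141, 0.206, 0.299], [-0.249, -0.472, 0.846, -0.946], [-0.022, -0.87, -0.492, 0.667], [0.0, 0.0, 0.0, 1.0]]
wrist 66.03715948202894 255.02059493260685 195.22415346978363 [[-1.0, 0.002, -0.001, 0.625], [0.001, 0.962, 0.275, -0.075], [0.002, 0.275, -0.962, 0.384], [0.0, 0.0, 0.0, 1.0]]
{'time_s': 0.15, 'joints': array([ 1.48171069e+01,  2.20805222e+01,  3.96629161e-01, -1.96669857e-02,
       -6.84098338e+01, -1.48153182e+01]), 'joint_velocities': array([-0.04796681, -0.17574613,  0.2264891 ,  0.06339927,  0.01819972,
        0.00426572]), 'effort': array([ 3.86667998e-04, -3.91052306e+01,  1.87588084e+01,  4.22235444e+00,
        1.23758311e-02, -1.38926293e-04]), 'tcp_pos': array([6.24545349e-01, 1.60961974e-05, 2.21706695e-01]), 'ee_rot': array([[-9.52569794e-05, -9.99998613e-01, -1.66304707e-03],
       [-9.99999989e-01,  9.54396767e-05, -1.09777950e-04],
       [ 1.09936519e-04,  1.66303660e-03, -9.99998611e-01]]), 'wrist_force': array([ 0.48921782, -1.3078226 , -0.2163997 ]), 'moment': array([-0.02844331,  0.06236724, -0.01048551]), 'gripper_width': 0.9966533263879213}
```

View pics/scene0.png

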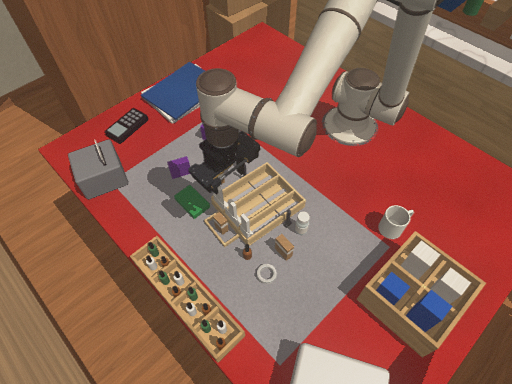

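View pics/side0.png

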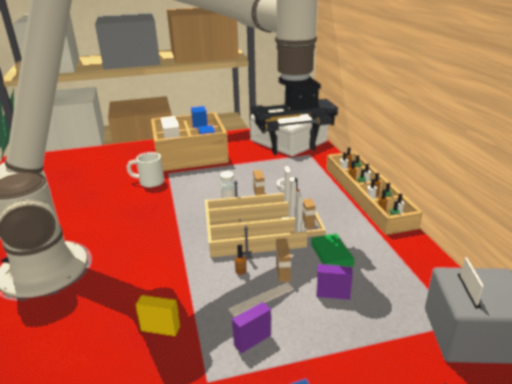

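View pics/wrist0.png

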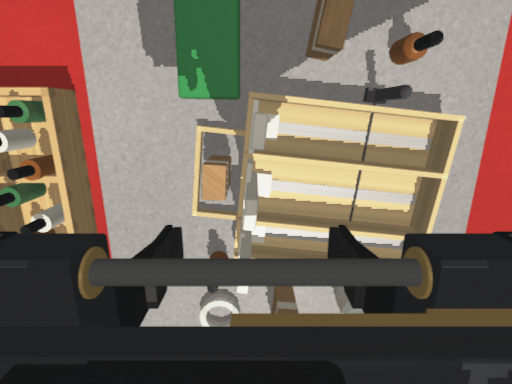

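The wrist view shows the tray: lip at column ~245, lane 3 at the top, lane 1 at the bottom, bay carton at (215,178), posts at (390,95) and behind the gripper. I'll enlarge to judge which carton is which.

```bash
python3 - <<'E'
from h import *
for t,(x0,x1,y0,y1),k in (('wrist0',(160,470,0,300),2.5),('side0',(190,350,150,310),4.5),('scene0',(150,330,130,290),4)):
    im=cv2.imread(f'pics/{t}.png')[y0:y1,x0:x1]; im=cv2.resize(im,None,fx=min(k,600/im.shape[0]),fy=min(k,600/im.shape[0]),interpolation=cv2.INTER_CUBIC); cv2.imwrite(f'pics/{t}_c.png',im); print(im.shape)
E
```

```text
(600, 620, 3)
(600, 600, 3)
(600, 675, 3)
```

View pics/wrist0_c.png

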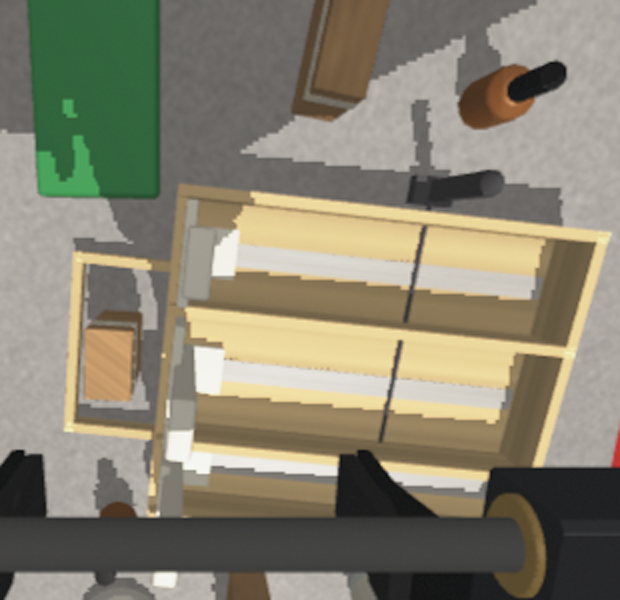

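View pics/side0_c.png

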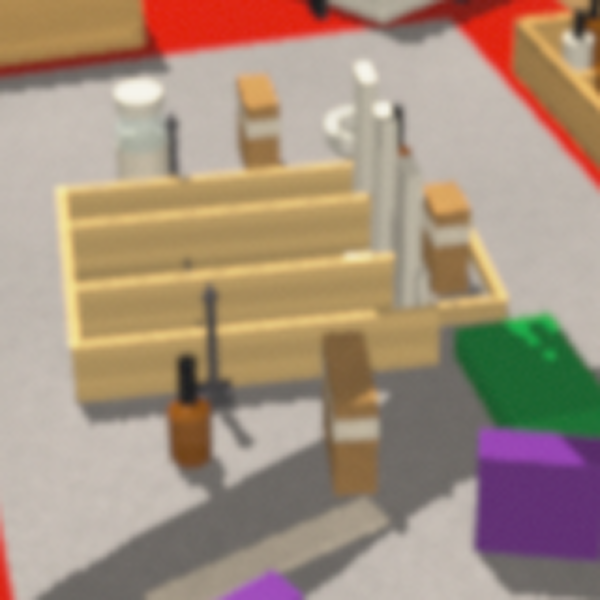

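View pics/scene0_c.png

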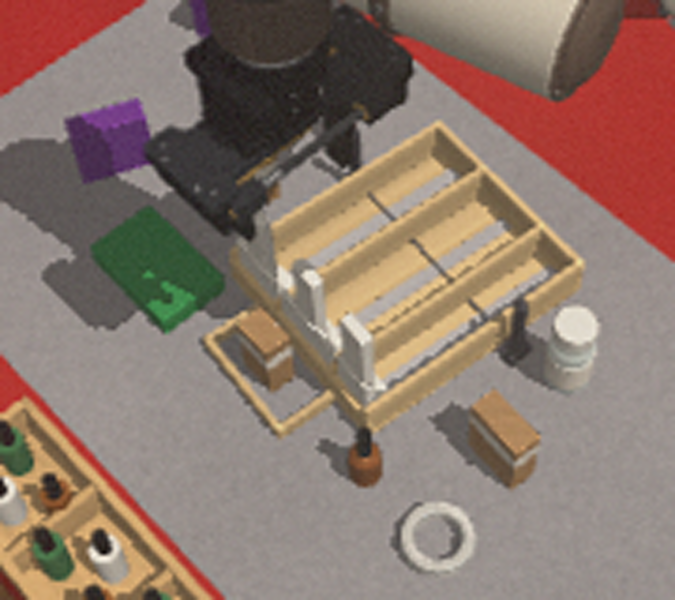

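Bay carton candidates by pixel: the bay (scene 220,222; wrist 213,180), the left of the tray (scene 285,247; the medium or wide one), and the right of the tray (wrist 330,25). Tabs are white uprights in scene at (246,215) for lane 1, (233,207) for lane 2 and (221,193) for lane 3. I'll measure the carton tops, the tray and the posts.

```bash
python3 - <<'E'
from h import *
w=load('wrist0'); s=load('scene0')
W=lambda x,y,z: onz(w,160+x/2,y/2,z)
S=lambda x,y,z: onz(s,150+x/3.75,130+y/3.75,z)
print('bay carton wrist'); P=[W(85,329,.07),W(132,330,.07),W(130,401,.07),W(83,402,.07)]
print(np.round(P,4)); print([round(np.linalg.norm(P[i]-P[(i+1)%4]),4) for i in range(4)])
print('scene bay / left carton')
for Q in ([(238,343),(264,308),(292,345),(266,361)],[(471,430),(492,394),(540,438),(513,460)]):
    P=[S(*q,.07) for q in Q]; print([round(np.linalg.norm(P[i]-P[(i+1)%4]),4) for i in range(4)])
print('tray corners'); 
print('w -x-y',W(609,234,.045),'w +x-y',W(181,186,.045))
for q in [(232,257),(440,122),(584,265),(372,425)]: print(q,np.round(S(*q,.045),4))
print('wall dividers')
print('post -y tip', W(491,182,.094),'base',W(428,190,0))
print('post +y tip', S(521,300,.094))
E
```

```text
bay carton wrist
[[ 0.681  -0.0199  0.07  ]
 [ 0.6558 -0.0193  0.07  ]
 [ 0.6581  0.0206  0.07  ]
 [ 0.6842  0.0211  0.07  ]]
[np.float64(0.0252), np.float64(0.0399), np.float64(0.0261), np.float64(0.0411)]
scene bay / left carton
[np.float64(0.0391), np.float64(0.0436), np.float64(0.0256), np.float64(0.0295)]
[np.float64(0.0367), np.float64(0.0535), np.float64(0.0292), np.float64(0.0414)]
tray corners
w -x-y [ 0.39165995 -0.06830531  0.045     ] w +x-y [ 0.62940479 -0.09384038  0.045     ]
(232, 257) [ 0.6364 -0.0853  0.045 ]
(440, 122) [ 0.3978 -0.0648  0.045 ]
(584, 265) [0.4196 0.136  0.045 ]
(372, 425) [0.6597 0.1197 0.045 ]
wall dividers
post -y tip [ 0.48478771 -0.09272871  0.094     ] base [ 0.47758895 -0.09380023  0.        ]
post +y tip [0.50932144 0.14034177 0.094     ]
```

The bay carton's top measures 40–41 x 26 mm in the wrist view. It is the narrow one, so lane 1 (44 mm, left) is the target. The tray is yawed about -6°. I'll move to a better viewpoint and turn the jaws in line with the tray.

Emit:
jog_arm --pt "-1 0.03 0 -0.02 0 0 0.05" --pt "-1 0.06 0 -0.04 0 0 0.1" --pt "-1 0.09 0 -0.06 0 0 0.107" --pt "-1 0.12 0 -0.06 0 0 0.107" --pt "-1 0.12 0 -0.06 0 0 0.107" --pt "-1 0.12 0 -0.06 0 0 0.107" --pt "-1 0.12 0 -0.06 0 0 0.107" --pt "-1 0.12 0 -0.06 0 0 0.107" --pt "-1 0.12 0 -0.06 0 0 0.107" --pt "-1 0.12 0 -0.06 0 0 0.107"

```text
time_s: 0.98
tcp_pos: [0.625, -0.1189, 0.2822]
ee_rot: [[-0.105, -0.994, -0.001], [-0.994, 0.105, 0.0], [0.0, 0.001, -1.0]]
wrist_force: [0.8, 0.6, -0.2]
gripper_width: 0.998
```

```bash
python3 - <<'E'
from h import *
c=grab('wrist','wrist1'); print(np.round(c['world_from_camera'],3).tolist())
c2=grab('scene','scene1')
im=cv2.imread('pics/wrist1.png'); cv2.imwrite('pics/wrist1_b.png',cv2.resize(im,(800,600),interpolation=cv2.INTER_CUBIC))
im=cv2.imread('pics/scene1.png')[150:290,190:330]; cv2.imwrite('pics/scene1_b.png',cv2.resize(im,(560,560),interpolation=cv2.INTER_CUBIC))
s=sense();print(s['tcp_pos'],s['ee_rot'],s['wrist_force'])
E
```

```text
[[-0.994, 0.103, 0.029, 0.618], [0.106, 0.956, 0.273, -0.194], [0.001, 0.275, -0.962, 0.445], [0.0, 0.0, 0.0, 1.0]]
[ 0.62502878 -0.11922057  0.28240447] [[-1.05689875e-01 -9.94399095e-01 -2.99536488e-04]
 [-9.94399140e-01  1.05689875e-01  1.44521378e-05]
 [ 1.72867814e-05  2.99386271e-04 -9.99999955e-01]] [-0.28901566 -0.25775756  0.42954403]
```

View pics/wrist1_b.png

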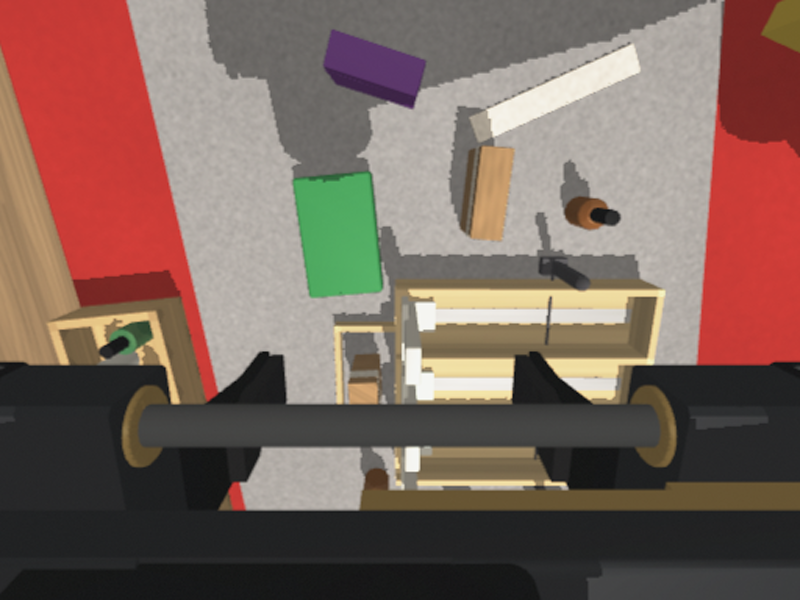

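View pics/scene1_b.png

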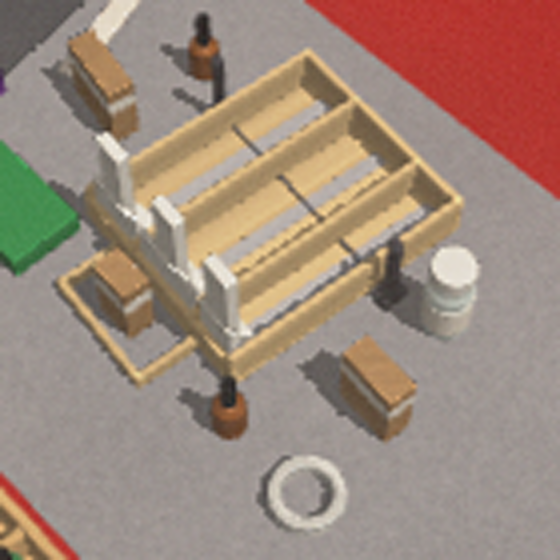

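```bash
cat >> h.py <<'E'
ex=np.array([.9944,-.1057,0]); ey=np.array([.1057,.9944,0])
def ab(p): return np.round([p@ex,p@ey],4)
E
python3 - <<'E'
from h import *
w=load('wrist1'); s=load('scene1'); w0=load('wrist0')
W=lambda x,y,z: ab(onz(w,x/1.5625,y/1.5625,z))
W0=lambda x,y,z: ab(onz(w0,160+x/2,y/2,z))
S=lambda x,y,z: ab(onz(s,190+x/4,150+y/4,z))
print('corners W', W(665,291,.045),W(397,291,.045))
print('corners W0',W0(609,234,.045),W0(181,186,.045))
print('corners S -x-y,-x+y,+x+y,+x-y',S(308,50,.045),S(463,197,.045),S(230,378,.034),S(87,200,.034))
print('wire W',W(549,300,.006),W(548,342,.006),'W0',W0(425,228,.006),W0(406,318,.006),W0(400,342,.006),W0(381,440,.006))
print('wire S',S(235,125,.006),S(258,152,.006),S(279,175,.006),S(320,217,.006),S(342,240,.006))
print('post tips S', S(217,58,.094),S(393,240,.094),'W',W(588,288,.094),'W0',W0(493,182,.094))
# tab tops
print('tab tops S (mid of top)',S(114,141,.136),S(168,206,.136),S(221,266,.136))
print('tab3 W0 top edge', W0(228,230,.136), 'tabs W',W(427,316,.136),W(427,386,.136))
E
python3 - <<'E'
import cv2
im=cv2.imread('pics/scene1.png')[175:250,205:300]; cv2.imwrite('pics/scene1_d.png',cv2.resize(im,None,fx=8,fy=8,interpolation=cv2.INTER_CUBIC))
im=cv2.imread('pics/wrist1.png')[160:325,210:335]; cv2.imwrite('pics/wrist1_d.png',cv2.resize(im,None,fx=3.6,fy=3.6,interpolation=cv2.INTER_CUBIC))
E
```

```text
corners W [ 0.3963 -0.026 ] [ 0.6357 -0.0262]
corners W0 [ 0.3967 -0.0265] [ 0.6358 -0.0268]
corners S -x-y,-x+y,+x+y,+x-y [ 0.4033 -0.0233] [0.3991 0.1755] [0.6468 0.1842] [ 0.6423 -0.0195]
wire W [ 0.486 -0.007] [0.4831 0.037 ] W0 [ 0.4842 -0.0202] [0.4844 0.036 ] [0.4851 0.0519] [0.4843 0.1201]
wire S [ 0.4869 -0.0209] [0.4886 0.0145] [0.489  0.0448] [0.488  0.0998] [0.4878 0.1288]
post tips S [ 0.4936 -0.0341] [0.4933 0.1921] W [ 0.4861 -0.0409] W0 [ 0.4909 -0.0411]
tab tops S (mid of top) [0.6239 0.0089] [0.6259 0.0831] [0.6257 0.1492]
tab3 W0 top edge [ 0.6135 -0.0071] tabs W [ 0.6145 -0.0311] [0.6136 0.0226]
```

View pics/scene1_d.png

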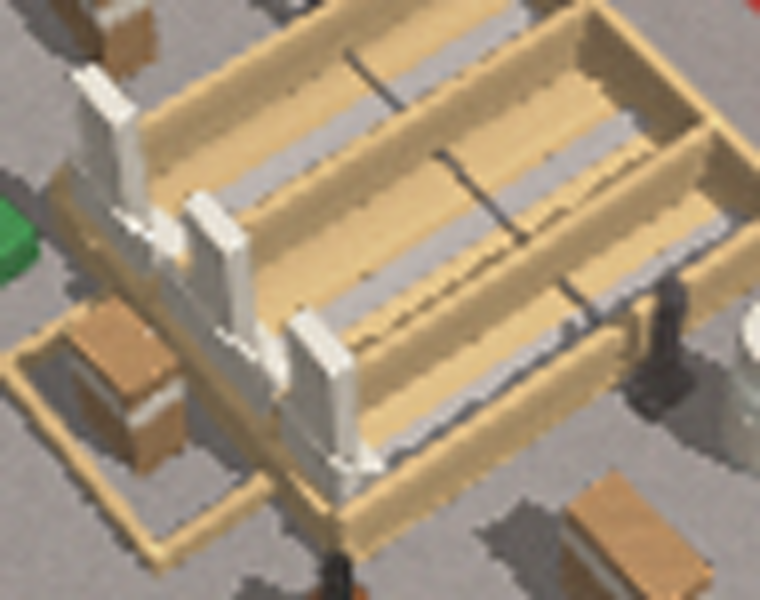

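View pics/wrist1_d.png

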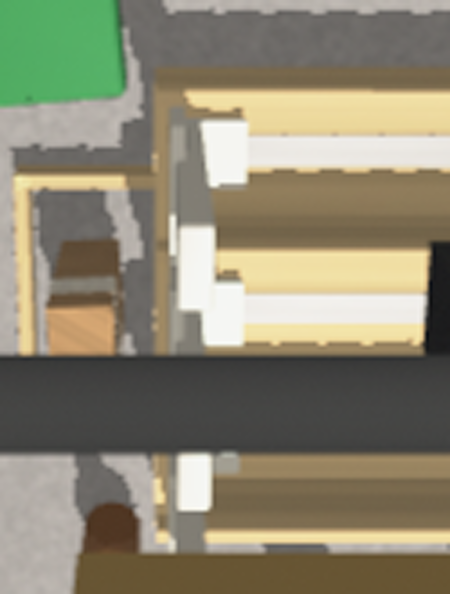

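```bash
python3 - <<'E'
from h import *
w=load('wrist1'); s=load('scene1'); w0=load('wrist0')
W=lambda x,y,z: ab(onz(w,210+x/3.6,160+y/3.6,z))
W0=lambda x,y,z: ab(onz(w0,160+x/2,y/2,z))
S=lambda x,y,z: ab(onz(s,205+x/8,175+y/8,z))
print('tab1 W far edge',W(178,510,.136),W(211,510,.136), 'tab2',W(178,305,.136),W(214,305,.136))
print('tab1 W0', W0(153,586,.136),W0(176,586,.136),'tab2',W0(167,459,.136),W0(192,459,.136))
print('tab tops S corners', [S(*q,.136) for q in ((288,320),(308,310),(355,350),(335,362))])
print('wire S lane1',S(575,295,.006))
print('post+y base S',S(660,395,0), 'tip', S(675,275,.094))
d=load('side0')
for a,b in ((.627,.1505),):
  p=a*ex+b*ey; p[2]=.118; print(p, [proj(c,p) for c in (s,d,w)])
E
```

```text
tab1 W far edge [0.6292 0.095 ] [0.6181 0.095 ] tab2 [0.6295 0.0196] [0.618  0.0197]
tab1 W0 [0.6293 0.1612] [0.6182 0.1601] tab2 [0.6287 0.0949] [0.6175 0.0937]
tab tops S corners [array([0.6325, 0.1375]), array([0.6242, 0.1386]), array([0.6208, 0.1627]), array([0.6295, 0.1622])]
wire S lane1 [0.4889 0.1373]
post+y base S [0.4893 0.1931] tip [0.4891 0.1925]
[0.63939665 0.0833833  0.118     ] [array([245.32404535, 220.08207309]), array([288.06457687, 172.67091445]), array([260.76769029, 329.39800661])]
```

Lane 1's tab is at about tray-aligned a=0.624–0.627, b=0.148–0.150. The wire and posts are at a=0.4845–0.489, so the pull is about 0.138 m. Next I move above the tab.

Emit:
jog_arm --pt "-1 -0.035 0.003 0 0 0 0" --pt "-1 -0.07 0.006 0 0 0 0" --pt "-1 -0.105 0.0095 0.01 0 0 0" --pt "-1 -0.14 0.0095 0.03 0 0 0" --pt "-1 -0.17 0.0095 0.06 0 0 0" --pt "-1 -0.2 0.0095 0.09 0 0 0" --pt "-1 -0.2 0.0095 0.11 0 0 0" --pt "-1 -0.2 0.0095 0.11 0 0 0" --pt "-1 -0.2 0.0095 0.11 0 0 0" --pt "-1 -0.2 0.0095 0.11 0 0 0"

```text
time_s: 1.92
tcp_pos: [0.638, 0.0796, 0.1744]
ee_rot: [[-0.107, -0.994, 0.003], [-0.994, 0.107, 0.0], [-0.0, -0.003, -1.0]]
wrist_force: [-0.0, -0.1, 0.4]
gripper_width: 1.001
```

```bash
python3 - <<'E'
from h import *
c=grab('wrist','wrist2'); c2=grab('side','side2')
im=cv2.imread('pics/wrist2.png'); cv2.imwrite('pics/wrist2_b.png',cv2.resize(im,(800,600),interpolation=cv2.INTER_CUBIC))
im=cv2.imread('pics/side2.png')[100:280,190:350]; cv2.imwrite('pics/side2_b.png',cv2.resize(im,None,fx=3.3,fy=3.3,interpolation=cv2.INTER_CUBIC))
s=sense();print(s['tcp_pos'],ab(s['tcp_pos']),s['wrist_force'])
E
```

```text
[0.63812115 0.07930769 0.17502799] [0.6262 0.1463] [-0.13025805  0.14336988  0.00165392]
```

View pics/wrist2_b.png

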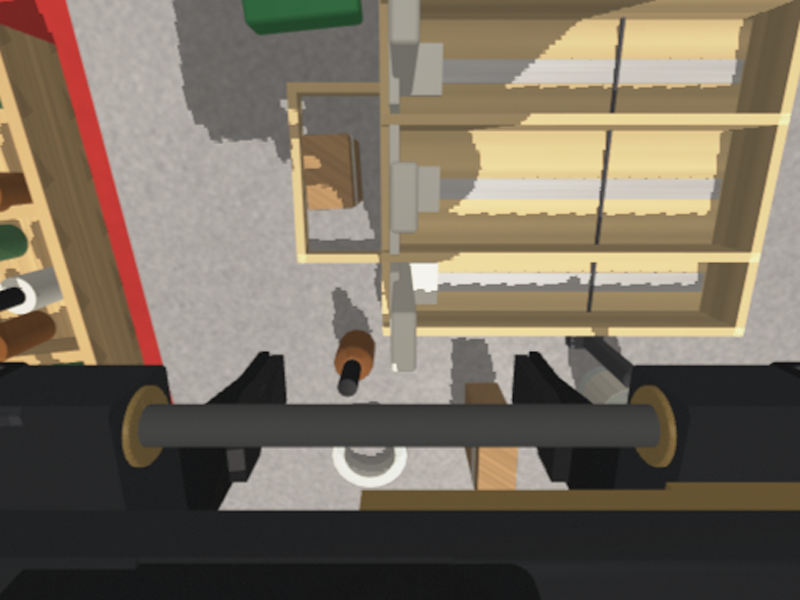

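View pics/side2_b.png

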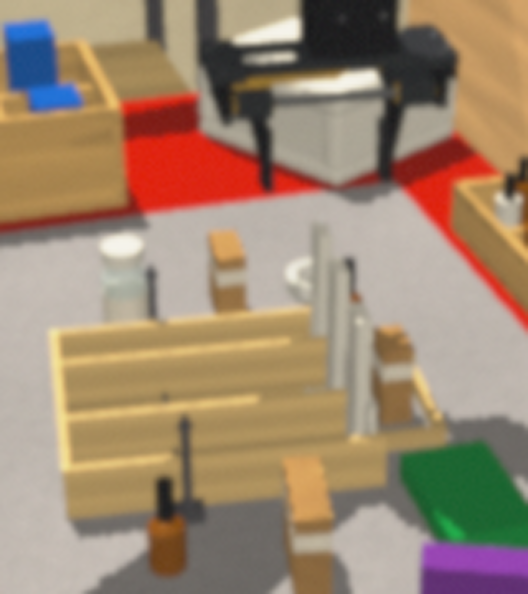

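```bash
python3 - <<'E'
from h import *
w=load('wrist2')
W=lambda x,y,z: ab(onz(w,x/1.5625,y/1.5625,z))
print('tab1',W(391,369,.136),W(415,369,.136),W(393,312,.136),W(417,312,.136))
print('tab2',W(391,232,.136),W(416,232,.136))
print('wire',W(594,265,.006),W(589,310,.006),W(605,160,.006),W(620,40,.006))
print('corners',W(743,333,.045),W(383,333,.034),W(800,115,.045))
E
```

```text
tab1 [0.6301 0.1602] [0.6188 0.1602] [0.629  0.1321] [0.6181 0.1321]
tab2 [0.6297 0.0959] [0.6189 0.0959]
wire [0.4848 0.1359] [0.4846 0.1701] [0.4856 0.0631] [ 0.4849 -0.0102]
corners [0.3967 0.1746] [0.6377 0.1782] [0.3908 0.0391]
```

Tab 1's centre is at (a 0.6243, b 0.146) and the wire is at a=0.4847, consistent with the earlier view. The tab lies between the open fingers, so I descend and close.

Emit:
jog_arm --pt "-1 0 0.002 0.025 0 0 0" --pt "-1 0 0.002 0.05 0 0 0" --pt "-1 0 0.002 0.07 0 0 0" --pt "-1 0 0.002 0.076 0 0 0" --pt "-1 0 0.002 0.076 0 0 0" --pt "1 0 0.002 0.076 0 0 0" --pt "1 0 0.002 0.076 0 0 0" --pt "1 0 0.002 0.076 0 0 0" --pt "1 0 0.002 0.076 0 0 0" --pt "1 0 0.002 0.076 0 0 0"

```text
time_s: 2.85
tcp_pos: [0.6353, 0.0803, 0.0975]
ee_rot: [[-0.107, -0.994, 0.002], [-0.994, 0.107, 0.001], [-0.001, -0.001, -1.0]]
wrist_force: [-0.0, 0.4, 0.0]
gripper_width: 0.708
```

Emit:
jog_arm --pt "1 0 0 0 0 0 0" --pt "1 0 0 0 0 0 0" --pt "1 0 0 0 0 0 0" --pt "1 0 0 0 0 0 0" --pt "1 0 0 0 0 0 0" --pt "1 0 0 0 0 0 0" --pt "1 0 0 0 0 0 0" --pt "1 0 0 0 0 0 0" --pt "1 0 0 0 0 0 0" --pt "1 0 0 0 0 0 0"

```text
time_s: 3.68
tcp_pos: [0.6356, 0.0801, 0.0966]
ee_rot: [[-0.107, -0.994, 0.001], [-0.994, 0.107, 0.0], [-0.0, -0.001, -1.0]]
wrist_force: [2.8, -1.3, -2.0]
gripper_width: 0.138
```

```bash
python3 - <<'E'
from h import *
c=grab('side','side3')
im=cv2.imread('pics/side3.png')[100:280,190:350]; cv2.imwrite('pics/side3_b.png',cv2.resize(im,None,fx=3.3,fy=3.3,interpolation=cv2.INTER_CUBIC))
s=sense();print(s['tcp_pos'],ab(s['tcp_pos']),s['wrist_force'],s['gripper_width']*.087)
E
```

```text
[0.63557449 0.08007357 0.09655598] [0.6236 0.1468] [ 2.94350687 -0.84194561 -0.85198966] 0.011804344053366667
```

View pics/side3_b.png

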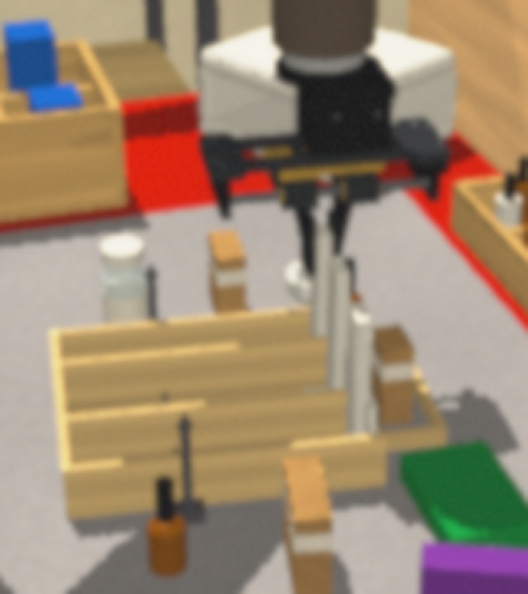

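Side view: the fingers hold the tab at (320,200), opening 11.8 mm against a 12 mm tab. Now I pull back.

Emit:
jog_arm --pt "1 0 0.005 0 0 0 0" --pt "1 0 0.013 0 0 0 0" --pt "1 0 0.023 0 0 0 0" --pt "1 0 0.033 0 0 0 0" --pt "1 0 0.043 0 0 0 0" --pt "1 0 0.053 0 0 0 0" --pt "1 0 0.063 0 0 0 0" --pt "1 0 0.073 0 0 0 0" --pt "1 0 0.08 0 0 0 0" --pt "1 0 0.08 0 0 0 0"

```text
time_s: 4.57
tcp_pos: [0.5548, 0.0888, 0.0965]
ee_rot: [[-0.107, -0.994, 0.001], [-0.994, 0.107, 0.0], [-0.001, -0.001, -1.0]]
wrist_force: [5.3, -2.1, -5.6]
gripper_width: 0.136
```

```bash
python3 - <<'E'
from h import *
c=grab('side','side4'); c2=grab('scene','scene4')
im=cv2.imread('pics/side4.png')[100:280,190:350]; cv2.imwrite('pics/side4_b.png',cv2.resize(im,None,fx=3.3,fy=3.3,interpolation=cv2.INTER_CUBIC))
s=sense();print(s['tcp_pos'],ab(s['tcp_pos']),s['wrist_force'],s['gripper_width']*.087)
E
```

```text
[0.55567077 0.08867498 0.09651511] [0.5432 0.1469] [ 5.11189583 -1.83418541 -4.96535616] 0.011811306892429381
```

View pics/side4_b.png

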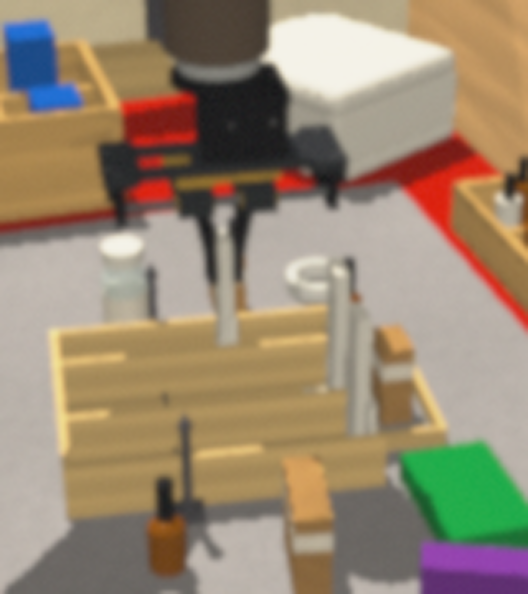

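Lane 1's pusher follows by about 80 mm, with tabs 2 and 3 still home. The remaining pull is 58.5 mm.

Emit:
jog_arm --pt "1 0 0.005 0 0 0 0" --pt "1 0 0.013 0 0 0 0" --pt "1 0 0.022 0 0 0 0" --pt "1 0 0.031 0 0 0 0" --pt "1 0 0.04 0 0 0 0" --pt "1 0 0.049 0 0 0 0" --pt "1 0 0.056 0 0 0 0" --pt "1 0 0.058 0 0 0 0" --pt "1 0 0.058 0 0 0 0" --pt "1 0 0.058 0 0 0 0"

```text
time_s: 5.5
tcp_pos: [0.4986, 0.0948, 0.0965]
ee_rot: [[-0.107, -0.994, 0.001], [-0.994, 0.107, 0.0], [-0.0, -0.001, -1.0]]
wrist_force: [5.4, -2.1, -6.5]
gripper_width: 0.138
```

```bash
python3 - <<'E'
from h import *
c=grab('side','side5'); c2=grab('scene','scene5'); w=grab('wrist','wrist5')
im=cv2.imread('pics/side5.png')[100:280,170:350]; cv2.imwrite('pics/side5_b.png',cv2.resize(im,None,fx=3.3,fy=3.3,interpolation=cv2.INTER_CUBIC))
im=cv2.imread('pics/wrist5.png'); cv2.imwrite('pics/wrist5_b.png',cv2.resize(im,(800,600),interpolation=cv2.INTER_CUBIC))
im=cv2.imread('pics/scene5.png')[160:260,205:320]; cv2.imwrite('pics/scene5_b.png',cv2.resize(im,None,fx=6,fy=6,interpolation=cv2.INTER_CUBIC))
s=sense();print(s['tcp_pos'],ab(s['tcp_pos']),s['wrist_force'],s['gripper_width']*.087)
E
```

```text
[0.49875096 0.09480868 0.09649665] [0.4859 0.147 ] [ 5.86717675 -1.92018355 -5.7275714 ] 0.011801246128652063
```

View pics/side5_b.png

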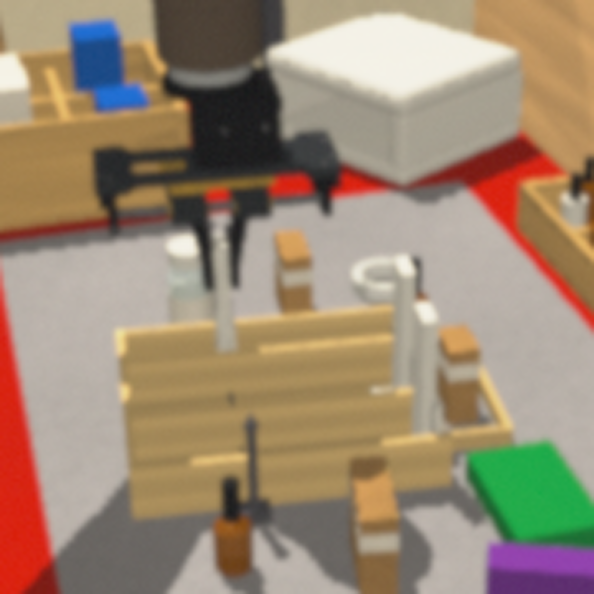

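View pics/wrist5_b.png

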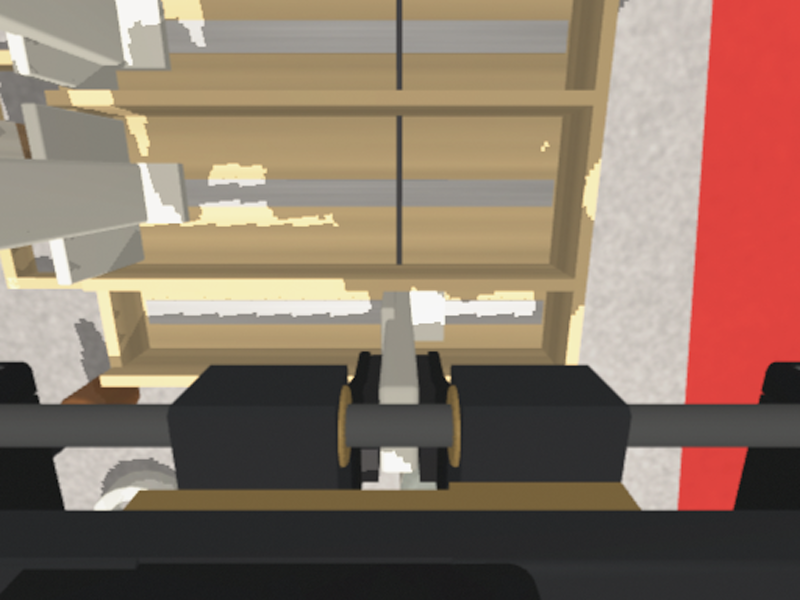

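View pics/scene5_b.png

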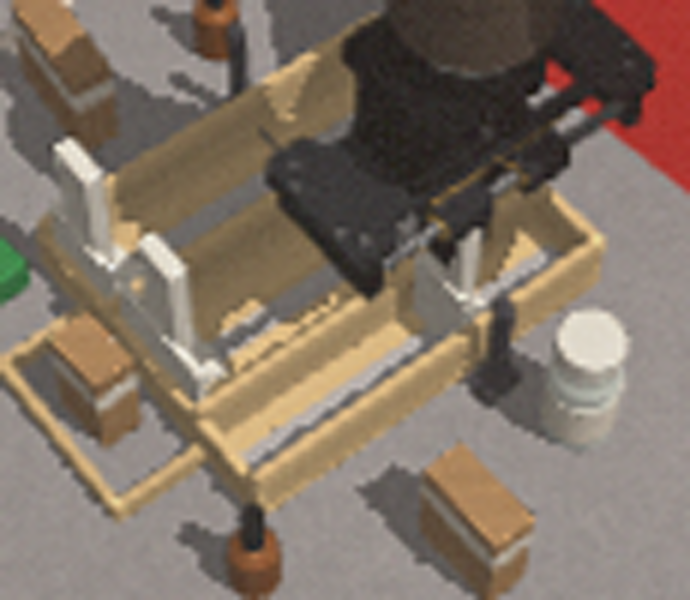

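The tab (column ~398) lies in line with the wire (column 400) directly under the wrist camera. Tabs 2 and 3 are home and the cartons are undisturbed. I'll check it is still, then hand in.

Emit:
jog_arm --pt "1 0 0 0 0 0 0" --pt "1 0 0 0 0 0 0" --pt "1 0 0 0 0 0 0" --pt "1 0 0 0 0 0 0" --pt "1 0 0 0 0 0 0" --pt "1 0 0 0 0 0 0" --pt "1 0 0 0 0 0 0" --pt "1 0 0 0 0 0 0" --pt "1 0 0 0 0 0 0" --pt "1 0 0 0 0 0 0"

```text
time_s: 6.48
tcp_pos: [0.4988, 0.0948, 0.0965]
ee_rot: [[-0.107, -0.994, 0.001], [-0.994, 0.107, 0.0], [-0.0, -0.001, -1.0]]
wrist_force: [5.5, -2.4, -5.7]
gripper_width: 0.135
```

```bash
python3 - <<'E'
from h import *
s=sense();print(ab(s['tcp_pos']),s['wrist_force'],s['gripper_width']*.087,np.abs(s['joint_velocities']).max())
w=load('wrist5')
for y in (60,150,240): print(ab(onz(w,400/1.5625,y/1.5625,.006)))
print('tab plate top', ab(onz(w,382/1.5625,295/1.5625,.067)),ab(onz(w,412/1.5625,295/1.5625,.067)))
print(finish_job())
E
```

```text
[0.486 0.147] [ 5.53066143 -2.35046967 -5.74138612] 0.01174160891064887 0.062280703182442644
[0.4855 0.018 ]
[0.4855 0.0603]
[0.4856 0.1071]
tab plate top [0.4935 0.1223] [0.4806 0.1223]
the job is handed in; nothing more can be done
None
```

The job is handed in at about 6.5 s with lane 1's pusher held at the refill mark; the system gave no verdict. The carton in the bay measured about 40 x 26 mm on top, so it is the narrow one and belongs in lane 1 (44 mm). I gripped lane 1's tab front and back and pulled it about 138 mm towards the robot.

**Position:** along the tray, the grip centre is at 0.4860 m and the wire at 0.4855 m in the last wrist picture. That is about 0.5 mm apart against the 8 mm allowed.

**Grip:** the opening is 11.7 mm on a 12 mm tab, the arm is at rest, and the wrist force shows about 6 N of spring pull.

**Surroundings:** in the last pictures the other two tabs look home, and the cartons and other things look where they were. I judged those by eye and did not measure them.

**Disagreement:** before the pull, the scene camera placed things 3–7 mm off the wrist camera in absolute position. Both gave the same tab-to-mark distance to within about 2 mm, so the pull is not affected. I took the mark mainly from the wire; in the scene view the left post's base and tip agreed with it, and less distinct readings of the post tips differed by up to 6 mm.

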